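# Push a spare module into a packed rack row

### The arm

A 6-joint arm with a two-finger parallel gripper is mounted at the origin on the work surface. World frame = base frame: x ahead of the robot, y to its left, z up, the work surface at z = 0. Lengths are in m, angles in degrees, forces in N, time in s.
With the tool pointing down it reaches from about 0.25 to 0.725 m from the base axis. Payload 9.7 kg.
Tool frame: the origin (TCP) lies on the centre line of the jaws, within the pads' length; the fingertips stand 19 mm ahead of it and the grasp point (between the pads) is the TCP; z points along the fingers, y is the direction in which the jaws open and shut (so a half turn about z gives the same grasp; the last joint's range is limited). The gripper opens to 85 mm and grips with 20 to 120 N. Pads are 22 mm wide; open, the fingers measure 114 mm over their backs; the gripper's body (76 mm by 85 mm) begins 54 mm behind the grasp point. The pads swing forward as they close: fully open they stand 13 mm farther back than shut.
Start: joints at [-72.651, 4.979, 10.078, 95.1, 0, 90], TCP at [0.164, -0.525, 0.25] pointing down, gripper open.
Joint ranges: [-179.16, 179.16], [-48.56, 103.87], [-65.8, 70.77], [-126.05, 130.52], [-82.76, 87.17], [-180, 180]. Speed limits (degrees/s): [127.2, 127.2, 147.25, 180, 180, 180].

### API

Orientations are given as [roll, pitch, yaw] about the fixed x, y, z axes, in that order (R = Rz(yaw) Ry(pitch) Rx(roll)).
In Python, from workcell import bot gives the robot as it stands.
- The arm moves only by the tool servo_tool, never from a script. Its argument "motion" is a list that holds one entry, the list of rows, each a list of 6 numbers: the shift along the tool's x, y, z in mm, then the turn, a rotation vector about the tool's x, y, z in rad. A call has 1 to 5 rows; each row shifts and turns the commanded pose from where the row before left it, along the tool's axes as they then stand; what a row does not reach is not made up. A row lasts 1/10 s, in which the tool goes at most 50 mm and 8.59 degrees, less where a joint would pass 70% of its speed; a pose out of reach is approached as far as the arm can. A call is refused whole if a number of a shift passes 50 or a number of a turn 0.15, either way. A call with a gripper value outside its range is refused whole. "gripper" is the finger opening in mm, from 0 to 85.4, set as the call begins (left out, the last holds). The fingers move at their own pace and stop on an object; "newtons" is the grip in N (left out, the last holds). Time passes only in rows, so rows that do not move let the fingers close. It gives the time, the measured TCP pose, the force and the opening at its end, in the units of the state.
- bot.get_obs(): the state, without advancing time (a new reading comes with each control period).
- bot.camera(name): name is "scene" or "top" or "wrist"; returns a dict with "color" (384x512x3 uint8, red, green, blue), "fx", "fy", "cx", "cy" (pixels), "k1" (the pictures are not rectified: a ray, as slopes to the right and down, at radius r is drawn at 1 + k1 r^2 times it, then the intrinsics apply), "R" (3x3) and "t" (3): a world point X has camera coordinates R X + t. Camera axes: x right, y down, z forward; pixel columns grow to the right and rows downward; lengths in m; the calibration is good to about 2 mm. A picture is of the moment at which its call begins. There is no depth.
- bot.job_done(): hands the job in, once; it reports no verdict.
Trained networks look in a picture, given as the dict that the camera call returned (one of the last four; its "shot" number tells which), for a name from the list of things; names that differ only in an ending like _2 or _b are one class to them, and where a whole thing is asked for, a point or a joint stands for the part that bears it (a point fixed in the world has none). Each returns a list of dicts, best first, with "confidence" (0 to 1); they miss things now and then, are a little off and sometimes report something else, mostly with a low value. They report only what shows in the picture. A call takes as long as a camera call.
- bot.look_for(picture, label): "rect" ([left, top, width, height] in pixels, round what is visible of it).
The state is a dict: "time": time; "q": joint angles; "qd": joint speeds; "joint_efforts": joint torques, N m; "ee_pos": TCP position; "tcp_rot": TCP orientation; "wrist_force": force on the tool from outside, world axes, zero at the start; "torque": the same for the moment, N m; "opening": finger opening in m.
Only numpy, scipy, OpenCV 4.12 (cv2) and the standard library are available. Lean on these libraries where they do the work, as an engineer would, in place of code of your own. Each camera call takes 0.05 s, during which the arm holds its last target.

### The job

Take the spare red module by its yellow tab, stand it on the front apron of the blue tray facing the gap in the row, and slide it nose first along the tray floor, its tapered foot nudging the neighbours apart, until it meets the aluminium stop bar at the back, wherever that is set; press it home there with about 10 N for half a second, and never harder than 15 N. Let go with the module home and the four neighbours still upright and square in the row; leave the transformer alone.

Things in the scene. Friction and masses are not known exactly. Their poses are not given: they have to be found in the camera images.
- spare_mid (a point): Spare module to insert: black foot, red body, yellow tab on top; 80 long (x), 40 wide (y), 109 mm high, about 0.35 kg. Point: mid-length, mid-width, 54 mm above the underside. +x out through its nose, +z up. Flat rear face at x=-40, up to 74 mm above the underside. Red body x -40 to -2, 34 wide. Starts on the bench left or right of the tray, nose away from the robot within 0.4 rad.
- spare_nose (a point): Foremost point of the spare's rounded nose, at the underside, 40 mm ahead (+x) of spare_mid; same axes. The foot is 24 mm high, parallel and 40 mm wide from x=-40 to +20 of spare_mid, then tapers to a nose 14 mm wide with rounded corners.
- spare_tab (a point): Centre of the gripping part of the spare's yellow tab: 18 mm behind spare_mid, 96 mm above the underside, 13 mm below the tab's top; same axes. Tab 26 mm long (x), 12 mm wide (y), from 73 to 109 mm above the underside; it can be pinched either way.
- tray: Blue rack tray, fixed, open at the front (-x, robot side). Origin at its underside, mid-width; +x to the back, +y along the row to the left. Floor 4 mm thick, x -134 to +72, 282 mm wide; bare apron ahead of the row. Side walls inner faces y=+-135, 30 mm high, from x=-84 back. The modules' backs start at about x=+28, ahead of the stop bar; at least 15 mm of room at each end of the row.
- stop_frame: Back of the tray, with the tray's origin and axes. It carries an aluminium depth stop bar (268 mm along y, 10 thick, z 5 to 31 mm), clamped rigidly with its front face somewhere from x=+30 to +54 mm. The setting differs each time and is NOT reported: feel for it. The first 50 mm of wedging can take up to 15 N, then it slides with a few N until the bar, where the force climbs with every mm.
- transformer_mid (a point): Transformer, a bystander, steel core and copper winding, 56 mm high; point half-way up. It stands on the other side of the tray from the spare.
- left_near_mid (a point): Loose module standing in the row, the nearest one left (+y) of the gap (16 to 20 mm between the near ones' feet): black foot, white, green blocks on top; about 0.36 kg, slippery plastic. Point: on its middle axis, 39 mm above its underside. +x to the back. Foot 80 (x -40 to +40) by 40 wide, 24 mm high, front corners rounded; body 34 wide, 78 mm high, blocks 7 mm higher.
- left_far_mid (a point): Loose module standing in the row, the farther one left (+y) of the gap (16 to 20 mm between the near ones' feet): black foot, light grey, orange blocks on top; about 0.36 kg, slippery plastic. Point: on its middle axis, 35 mm above its underside. +x to the back. Foot 80 (x -40 to +40) by 40 wide, 24 mm high, front corners rounded; body 34 wide, 70 mm high, blocks 7 mm higher.
- right_near_mid (a point): Loose module standing in the row, the nearest one right (-y) of the gap (16 to 20 mm between the near ones' feet): black foot, white, blue blocks on top; about 0.36 kg, slippery plastic. Point: on its middle axis, 37 mm above its underside. +x to the back. Foot 80 (x -40 to +40) by 40 wide, 24 mm high, front corners rounded; body 34 wide, 74 mm high, blocks 7 mm higher.
- right_far_mid (a point): Loose module standing in the row, the farther one right (-y) of the gap (16 to 20 mm between the near ones' feet): black foot, light grey, yellow blocks on top; about 0.36 kg, slippery plastic. Point: on its middle axis, 41 mm above its underside. +x to the back. Foot 80 (x -40 to +40) by 40 wide, 24 mm high, front corners rounded; body 34 wide, 82 mm high, blocks 7 mm higher.

How it is judged (in metres and radians):
On the way, in this order (a step that is already met when the one before it is completed fails the run):
1. the spare stands upright on the tray's front apron, its nose no farther in than about the fronts of the row (x of spare_nose in the frame of tray between -0.085 and -0.015 m and z of spare_nose in the frame of tray below 0.009 m and y of spare_nose in the frame of tray between -0.08 and 0.08 m and angle between spare_mid's own z axis and vertical below 0.15 rad), for 0.1 s.
2. the spare, in its gap, is pressed against the stop bar with more than 6 N for 0.2 s (contact force between spare and stop_frame above 6 N and y of left_near_mid in the frame of spare_mid above 0.03 m and y of right_near_mid in the frame of spare_mid below -0.03 m), for 0.2 s.
At the end, for the whole second after the job is handed in: Spare between left_near and right_near on the tray floor, nose 27 mm or more behind the tray origin after having met the stop bar, upright to 0.06 rad, square to 0.08 rad; neighbours upright to 0.1 rad, square to 0.15 rad, at most 4 mm deeper and 40 mm less deep than it; all released, at rest (x of spare_nose in the frame of tray above 0.027 m and z of spare_nose in the frame of tray below 0.007 m and angle between the x axis of spare_mid and the x axis of tray, either way round below 0.08 rad and angle between spare_mid's own z axis and vertical below 0.06 rad and y of left_near_mid in the frame of spare_mid above 0.03 m and y of right_near_mid in the frame of spare_mid below -0.03 m and angle between each of left_near_mid, left_far_mid, right_near_mid, right_far_mid's own z axis and vertical below 0.1 rad and angle between the x axis of each of left_near_mid, left_far_mid, right_near_mid, right_far_mid and the x axis of tray, either way round below 0.15 rad and x of left_near_mid in the frame of spare_mid between -0.04 and 0.004 m and x of left_far_mid in the frame of spare_mid between -0.04 and 0.004 m and x of right_near_mid in the frame of spare_mid between -0.04 and 0.004 m and x of right_far_mid in the frame of spare_mid between -0.04 and 0.004 m and linear speed of each of left_near, left_far, right_near, right_far, spare below 0.02 m/s); the robot touches nothing.
It fails at once if the spare pressed harder than 20 N against the stop bar (contact force between spare and stop_frame above 20 N).
It fails at once if the spare pressed harder than 25 N against a neighbour (contact force between spare and left_near above 25 N or contact force between spare and left_far above 25 N or contact force between spare and right_near above 25 N or contact force between spare and right_far above 25 N).
It fails at once if a neighbour tipped by more than 0.3 rad (angle between any of left_near_mid, left_far_mid, right_near_mid, right_far_mid's own z axis and vertical above 0.3 rad).
It fails at once if the transformer moved by more than 30 mm (distance of transformer_mid from where it was at the start of the episode above 0.03 m).
It also fails if it takes over 69 s, if anything falls off the work surface, if the arm or the gripper's body presses on something with over 40 N, if the wrist force passes 120 N, or if a joint passes its speed limit or range.

## Working session

There is one attempt and no reset: what is moved stays moved. The work goes in short steps, Python scripts to look and compute and a tool call to move; the robot and the scene stay as the last step left them, time stands still between calls to the robot, and variables do not carry over. Pictures are saved under pics/ and viewed, and the job is handed in when it is done.

Besides the shell and the picture viewer there is one more tool, called after "Emit:" by a JSON object that holds its "method" and its "body". servo_tool: Moves the arm, as the interface text tells. Its arguments: {"type":"object","properties":{"motion":{"type":"array","items":{"type":"array","items":{"type":"array","items":{"type":"number"}}}},"gripper":{"type":"number"},"newtons":{"type":"number"}},"required":["motion"]}

```bash
ls; mkdir -p pics; cat > h.py <<'E'
import numpy as np, cv2
from workcell import bot
def save(p,name): cv2.imwrite('pics/'+name,cv2.cvtColor(np.asarray(p['color']),cv2.COLOR_RGB2BGR))
def ray(p,u,v):
    xd=(u-p['cx'])/p['fx'];yd=(v-p['cy'])/p['fy'];x,y=xd,yd
    for _ in range(20):
        s=1+p['k1']*(x*x+y*y);x,y=xd/s,yd/s
    R=np.array(p['R']);t=np.array(p['t']);return -R.T@t, R.T@np.array([x,y,1.])
def at(p,u,v,z):
    c,d=ray(p,u,v);return c+d*(z-c[2])/d[2]
def proj(p,X):
    c=np.array(p['R'])@np.array(X)+np.array(p['t']);x,y=c[0]/c[2],c[1]/c[2];s=1+p['k1']*(x*x+y*y)
    return np.array([x*s*p['fx']+p['cx'],y*s*p['fy']+p['cy']])
E
python3 - <<'E'
from h import *
o=bot.get_obs();print(o)
for n in ['top','scene','wrist']:
    p=bot.camera(n);save(p,n+'0.png');print(n,p['fx'],p['k1'],np.round(p['R'],3).tolist(),np.round(p['t'],3))
    for l in ['spare_mid','spare_tab','tray','transformer_mid','left_near_mid','right_near_mid','stop_frame']:
        r=bot.look_for(p,l)
        print(l,[(np.round(x['rect']).tolist(),round(x['confidence'],2)) for x in r[:2]])
E
```

```text
pics
{'time': 0.0, 'q': array([-7.26527319e+01,  5.00982503e+00,  1.00368234e+01,  9.50983781e+01,
       -8.24735215e-04,  9.00008258e+01]), 'qd': array([-0.02541399, -0.10506704,  0.02664674,  0.03392687,  0.01330474,
       -0.01587771]), 'joint_efforts': array([ 4.10454841e-04, -5.20387352e+01,  4.64803720e+01,  1.61914795e-02,
        8.82533777e-05, -4.31924150e-06]), 'ee_pos': array([ 0.1639308 , -0.52480876,  0.2496165 ]), 'tcp_rot': array([-1.79928620e+02,  8.25763349e-04,  1.73464433e+01]), 'wrist_force': array([-0.26996018, -0.35150276,  1.19978837]), 'torque': array([-0.00238612, -0.05042525, -0.01876826]), 'opening': 0.08510349208750258}
top 474.1001732157291 -0.03762615963710365 [[-0.001, -1.0, -0.007], [-0.989, 0.002, -0.148], [0.148, 0.007, -0.989]] [0.008 0.516 1.252]
spare_mid [([123.0, 194.0, 27.0, 26.0], 0.79), ([231.0, 149.0, 19.0, 35.0], 0.55)]
spare_tab [([126.0, 190.0, 24.0, 33.0], 0.86)]
tray [([186.0, 134.0, 108.0, 80.0], 0.91)]
transformer_mid [([363.0, 194.0, 28.0, 24.0], 0.74)]
left_near_mid [([211.0, 150.0, 22.0, 38.0], 0.59)]
right_near_mid [([234.0, 15
[... 172 characters left out ...]
824, 0.168, -0.541]] [-0.096 -0.199  1.618]
spare_mid [([362.0, 154.0, 21.0, 51.0], 0.85)]
spare_tab [([363.0, 153.0, 18.0, 52.0], 0.78)]
tray [([208.0, 198.0, 140.0, 77.0], 0.7)]
transformer_mid [([90.0, 206.0, 30.0, 31.0], 0.98)]
left_near_mid [([288.0, 197.0, 24.0, 40.0], 0.65)]
right_near_mid [([260.0, 200.0, 32.0, 40.0], 0.86), ([366.0, 152.0, 15.0, 54.0], 0.36)]
stop_frame [([219.0, 225.0, 136.0, 47.0], 0.7), ([244.0, 202.0, 26.0, 44.0], 0.15)]
wrist 294.5792836077456 -0.03545446771756544 [[0.297, -0.955, 0.001], [-0.903, -0.281, 0.326], [-0.311, -0.098, -0.945]] [-0.55  -0.042  0.38 ]
spare_mid []
spare_tab []
tray []
transformer_mid []
left_near_mid []
right_near_mid []
stop_frame []
```

```bash
python3 - <<'E'
import cv2
a=cv2.imread('pics/top0.png')[120:240,100:410]
cv2.imwrite('pics/a.png',cv2.resize(a,None,fx=2.58,fy=4,interpolation=2) if 0 else cv2.resize(a,None,fx=2.5,fy=2.5,interpolation=2))
b=cv2.imread('pics/top0.png')[125:230,110:305];cv2.imwrite('pics/b.png',cv2.resize(b,None,fx=4,fy=4,interpolation=2))
E
```

```text
(no output)
```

View pics/b.png

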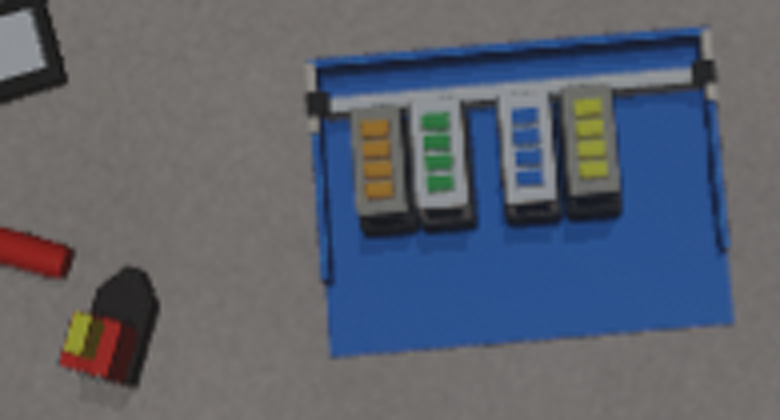

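View pics/scene0.png

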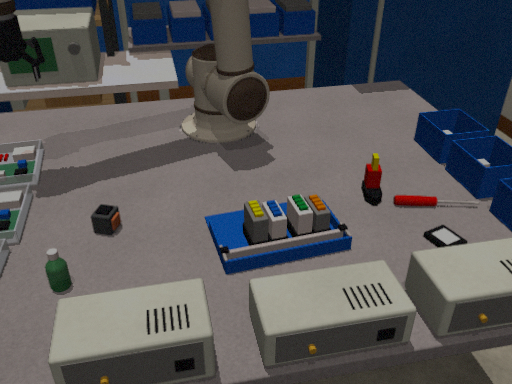

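```bash
python3 - <<'E'
from h import *
p=bot.camera('top')
f=lambda u,v,z:at(p,110+u/4,125+v/4,z)
FL=f(332,357,.004);FR=f(733,324,.004);print('FL',FL,'FR',FR,np.linalg.norm(FL-FR))
d=FL-FR;yaw=np.degrees(np.arctan2(-d[0],d[1]));print('yaw',yaw)
c=(FL+FR)/2;a=np.radians(yaw);o=c+.134*np.array([np.cos(a),np.sin(a),0]);print('origin',o)
for n,u,v,z in [('nose',130,267,.024),('footR',158,305,.024),('rearR',138,385,.005),('tabtop',80,333,.109),('tabFL',75,312,.109),('tabFR',96,318,.109),('tabRL',66,348,.109),('redRL',60,362,.074),('redRR',103,382,.074),('LN frontL',0,0,0)]:
    print(n,f(u,v,z).round(4))
E
```

```text
FL [0.46785283 0.16696221 0.004     ] FR [ 0.49059132 -0.11205653  0.004     ] 0.2799437365238732
yaw 4.658993693856029
origin [0.61277931 0.03833702 0.004     ]
nose [0.5283 0.3054 0.024 ]
footR [0.5018 0.2852 0.024 ]
rearR [0.4483 0.3016 0.005 ]
tabtop [0.4721 0.3162 0.109 ]
tabFL [0.4857 0.3199 0.109 ]
tabFR [0.4818 0.3061 0.109 ]
tabRL [0.4624 0.3248 0.109 ]
redRL [0.4571 0.3379 0.074 ]
redRR [0.4438 0.3089 0.074 ]
LN frontL [0.7272 0.4121 0.    ]
```

```bash
cat >> h.py <<'E'
from scipy.spatial.transform import Rotation as Rn
def pose():
    o=bot.get_obs();return np.array(o['ee_pos']),Rn.from_euler('xyz',o['tcp_rot'],degrees=True)
def plan(target,yaw,n,start=None,rpy=None):
    P,R=pose() if start is None else start
    T=Rn.from_euler('xyz',[180,0,yaw],degrees=True)
    rv=(R.inv()*T).as_rotvec(); rows=[]
    Pc,Rc=P,R
    for i in range(n):
        g=P+(np.array(target)-P)*(i+1)/n
        s=(Rc.inv().apply(g-Pc))*1000
        st=Rn.from_rotvec(np.round(rv/n,3))
        row=[round(float(x),1) for x in s]+[round(float(x),3) for x in rv/n]
        rows.append(row);Pc=Pc+Rc.apply(np.array(row[:3])/1000);Rc=Rc*st
    for k in range(0,n,5): print(rows[k:k+5])
    return Pc,Rc
E
python3 - <<'E'
from h import *
p=bot.camera('wrist');P,R=pose();C=-np.array(p['R']).T@np.array(p['t'])
print('cam in tool',R.inv().apply(C-P),'fwd',R.inv().apply(np.array(p['R'])[2]))
s=plan([.33,-.2,.27],45,8)
plan([.45,.31,.29],78,11,s)
E
```

```text
cam in tool [ 0.08371598 -0.00059713 -0.12326194] fwd [-3.26455902e-01  5.88937111e-04  9.45212250e-01]
[[31.9, -32.6, -2.5, -0.0, -0.0, -0.06], [33.8, -30.6, -2.4, -0.0, -0.0, -0.06], [35.6, -28.5, -2.5, -0.0, -0.0, -0.06], [37.3, -26.4, -2.5, -0.0, -0.0, -0.06], [38.7, -24.0, -2.4, -0.0, -0.0, -0.06]]
[[40.1, -21.7, -2.5, -0.0, -0.0, -0.06], [41.4, -19.3, -2.5, -0.0, -0.0, -0.06], [42.4, -16.7, -2.4, -0.0, -0.0, -0.06]]
[[40.4, -25.2, -1.8, -0.0, -0.0, -0.053], [41.7, -23.0, -1.8, -0.0, -0.0, -0.053], [42.9, -20.7, -1.9, -0.0, -0.0, -0.053], [43.9, -18.5, -1.8, -0.0, -0.0, -0.053], [44.9, -16.1, -1.8, -0.0, -0.0, -0.053]]
[[45.6, -13.7, -1.8, -0.0, -0.0, -0.053], [46.2, -11.3, -1.8, -0.0, -0.0, -0.053], [46.9, -8.8, -1.8, -0.0, -0.0, -0.053], [47.2, -6.3, -1.9, -0.0, -0.0, -0.053], [47.4, -3.8, -1.8, -0.0, -0.0, -0.053]]
[[47.7, -1.3, -1.8, -0.0, -0.0, -0.053]]
```

Emit:
{"method": "servo_tool", "body": {"motion": [[[32,-32.5,-2.5,0,0,-0.06],[34,-30.5,-2.5,0,0,-0.06],[35.5,-28.5,-2.5,0,0,-0.06],[37.5,-26.5,-2.5,0,0,-0.06],[38.5,-24,-2.5,0,0,-0.06]]]}}

```text
time: 1.8
ee_pos: [0.2683, -0.3203, 0.263]
tcp_rot: [180.0, -0.0, 34.6]
wrist_force: [1.5, -0.1, 0.9]
opening: 0.0854
```

Emit:
{"method": "servo_tool", "body": {"motion": [[[40,-21.5,-2.5,0,0,-0.06],[41.5,-19.5,-2.5,0,0,-0.06],[42.5,-16.5,-2.5,0,0,-0.06],[40.5,-25,-2,0,0,-0.053],[41.5,-23,-2,0,0,-0.053]]]}}

```text
time: 2.3
ee_pos: [0.3524, -0.1059, 0.2745]
tcp_rot: [180.0, -0.0, 51.0]
wrist_force: [1.4, -0.7, 0.0]
opening: 0.0857
```

Emit:
{"method": "servo_tool", "body": {"motion": [[[43,-20.5,-2,0,0,-0.053],[44,-18.5,-2,0,0,-0.053],[45,-16,-2,0,0,-0.053],[45.5,-13.5,-2,0,0,-0.053],[46,-11.5,-2,0,0,-0.053]]]}}

```text
time: 2.8
ee_pos: [0.4071, 0.1261, 0.2847]
tcp_rot: [180.0, -0.0, 66.3]
wrist_force: [1.1, -0.4, 1.1]
opening: 0.0852
```

Emit:
{"method": "servo_tool", "body": {"motion": [[[47,-9,-2,0,0,-0.053],[47,-6,-2,0,0,-0.053],[47.5,-4,-2,0,0,-0.053],[47.5,-1.5,-2,0,0,-0.053],[0,0,0,0,0,0]]]}}

```text
time: 3.3
ee_pos: [0.4508, 0.3138, 0.2899]
tcp_rot: [-179.9, 0.1, 78.6]
wrist_force: [0.4, -0.8, 0.0]
opening: 0.0857
```

```bash
python3 - <<'E'
from h import *
p=bot.camera('wrist');save(p,'w1.png');print(pose()[0],pose()[1].as_euler('xyz',degrees=True))
for l in ['spare_mid','spare_tab','spare_nose']: print(bot.look_for(p,l)[:2])
E
```

```text
[0.45041398 0.3115709  0.2906515 ] [-1.79895957e+02  1.03906261e-01  7.84424111e+01]
[{'rect': [253.7, 128.9, 64.3, 40.6], 'confidence': 0.74}, {'rect': [390.5, 272.6, 31.4, 30.1], 'confidence': 0.46}]
[{'rect': [256.2, 130.6, 64.3, 39.1], 'confidence': 0.82}]
[{'rect': [257.1, 130.4, 61.3, 39.3], 'confidence': 0.96}]
```

View pics/w1.png

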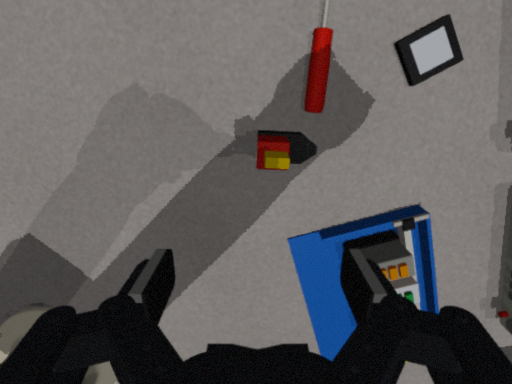

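```bash
python3 - <<'E'
import cv2
b=cv2.imread('pics/w1.png')[115:185,240:335];cv2.imwrite('pics/w1z.png',cv2.resize(b,None,fx=8,fy=8,interpolation=2))
E
```

```text
(no output)
```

View pics/w1z.png

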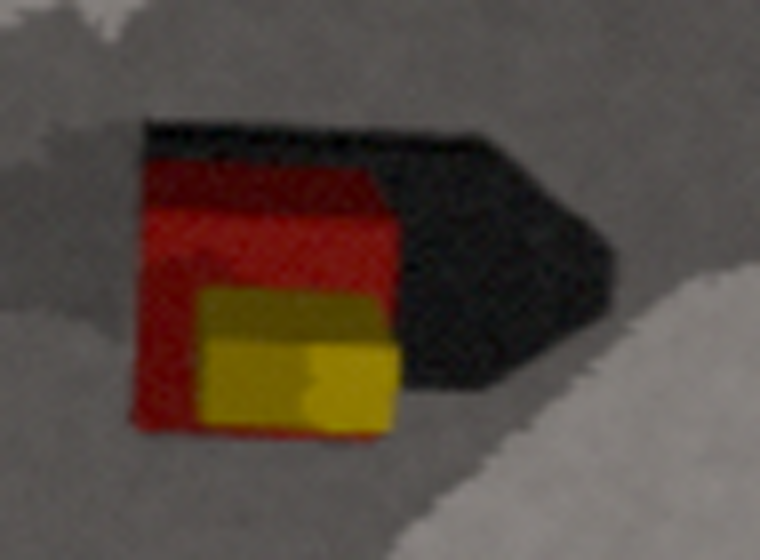

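```bash
python3 - <<'E'
from h import *
p=bot.camera('wrist')
f=lambda u,v,z:at(p,240+u/8,115+v/8,z)
t=[f(198,342,.109),f(402,342,.109),f(395,432,.109),f(198,428,.109)]
r=[f(140,212,.074),f(400,216,.074),f(137,430,.074)]
ft=[f(148,125,.024),f(478,134,.024),f(485,390,.024)]
n=[f(608,245,.024),f(608,310,.024)]
ang=lambda a,b:np.degrees(np.arctan2(*(b-a)[1::-1]))
print('tab',np.mean(t,0),ang(t[0],t[1]),ang(t[3],t[2]),np.linalg.norm(t[1]-t[0]),np.linalg.norm(t[0]-t[3]))
print('red',r,ang(r[0],r[1]),ang(r[0],r[2])+90,np.linalg.norm(r[1]-r[0]),np.linalg.norm(r[2]-r[0]))
print('foot',ft,ang(ft[0],ft[1]),ang(ft[1],ft[2])+90,np.linalg.norm(ft[1]-ft[0]),np.linalg.norm(ft[1]-ft[2]));print(n,np.mean(n,0))
E
```

```text
tab [0.47248204 0.31322422 0.109     ] -11.809115882238089 -13.020305103803473 0.027090466294008804 0.011780041313814252
red [array([0.45539127, 0.33455563, 0.074     ]), array([0.49227828, 0.32625257, 0.074     ]), array([0.44825537, 0.30264561, 0.074     ])] -12.685528705364428 -12.605413336808212 0.037809953438236454 0.03269816500433108
foot [array([0.45794332, 0.34001874, 0.024     ]), array([0.51092015, 0.32746906, 0.024     ]), array([0.50514395, 0.28438647, 0.024     ])] -13.327125188003018 -7.636268931981348 0.05444299054633035 0.043468089326350594
[array([0.5293153, 0.3048197, 0.024    ]), array([0.52773413, 0.29385473, 0.024     ])] [0.52852472 0.29933721 0.024     ]
```

```bash
python3 - <<'E'
from h import *
s=plan([.4727,.313,.20],77.3,4)
s=plan([.4727,.313,.098],77.3,5,s)
E
```

```text
[[2.3, 5.2, 23.2, 0.0, -0.0, 0.004], [2.3, 5.2, 23.2, 0.0, -0.0, 0.004], [2.3, 5.2, 23.3, 0.0, -0.0, 0.004], [2.4, 5.2, 23.2, 0.0, -0.0, 0.004]]
[[-0.0, -0.0, 20.4, 0.0, -0.0, -0.0], [-0.0, -0.0, 20.4, 0.0, -0.0, -0.0], [-0.0, -0.0, 20.4, 0.0, -0.0, -0.0], [-0.1, -0.0, 20.4, 0.0, -0.0, -0.0], [0.0, -0.0, 20.4, 0.0, -0.0, -0.0]]
```

Emit:
{"method": "servo_tool", "body": {"motion": [[[2.3,5.2,23.2,0,0,0.004],[2.3,5.2,23.2,0,0,0.004],[2.3,5.2,23.2,0,0,0.004],[2.3,5.2,23.2,0,0,0.004],[0,0,0,0,0,0]]], "gripper": 60}}

```text
time: 4.05
ee_pos: [0.4721, 0.3121, 0.1971]
tcp_rot: [-179.9, 0.2, 77.2]
wrist_force: [-0.6, 0.2, -0.8]
opening: 0.0599
```

```bash
python3 - <<'E'
from h import *
print(pose()[0],pose()[1].as_euler('xyz',degrees=True))
p=bot.camera('wrist');save(p,'w2.png');q=bot.camera('scene')
# predicted tab corners
T=np.array([.4727,.313]);a=np.radians(-12.7);ax=np.array([np.cos(a),np.sin(a)]);ay=np.array([-ax[1],ax[0]])
im=cv2.imread('pics/w2.png')
for i,j in [(1,1),(1,-1),(-1,-1),(-1,1)]:
    x=T+13e-3*i*ax+6e-3*j*ay;cv2.circle(im,tuple(int(round(v)) for v in proj(p,[*x,.109])),1,(255,0,255),-1)
b=im[:, :];cv2.imwrite('pics/w2m.png',cv2.resize(b,None,fx=1.5,fy=1.5,interpolation=2))
E
```

```text
[0.47213032 0.31214438 0.19705799] [-1.79859071e+02  1.54765852e-01  7.72179170e+01]
```

View pics/w2m.png

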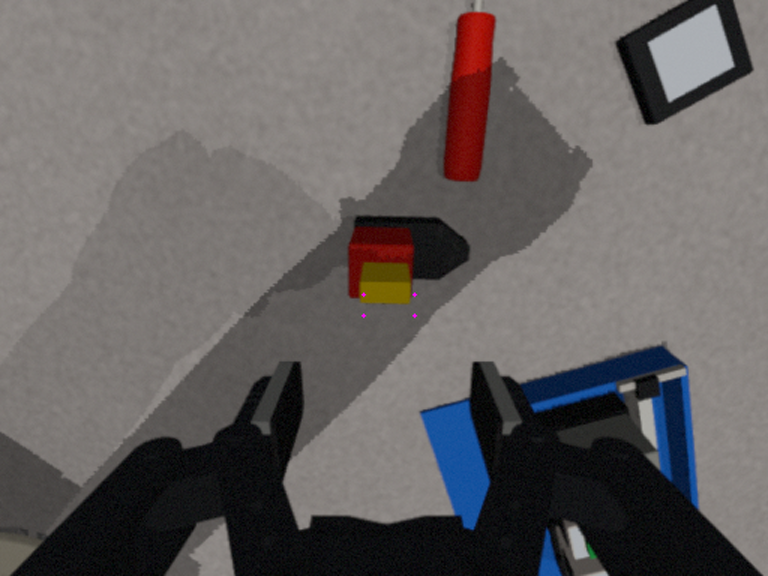

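```bash
python3 - <<'E'
import cv2
b=cv2.imread('pics/w2.png')[140:205,225:320];cv2.imwrite('pics/w2z.png',cv2.resize(b,None,fx=8,fy=8,interpolation=2))
E
```

```text
(no output)
```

View pics/w2z.png

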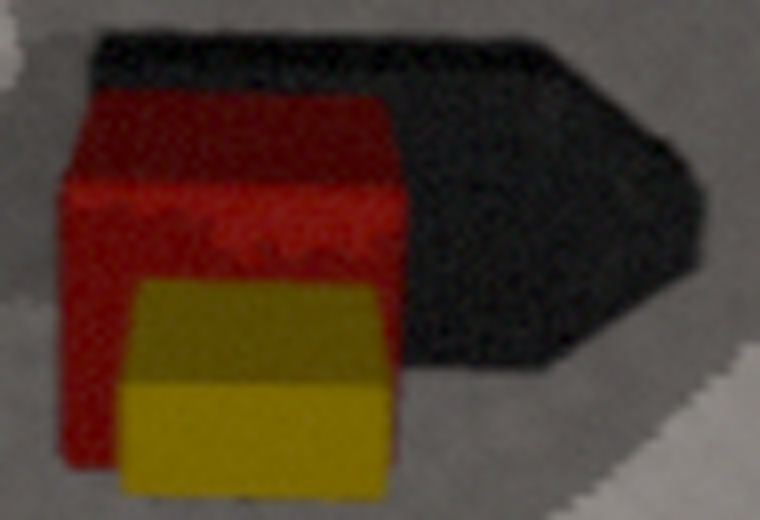

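```bash
python3 - <<'E'
from h import *
p=bot.camera('wrist');save(p,'w3.png');a=cv2.imread('pics/w2.png').astype(int);b=cv2.imread('pics/w3.png').astype(int);print('diff',abs(a-b).mean(),pose()[0])
f=lambda u,v,z:at(p,225+u/8,140+v/8,z)
t=[f(120,382,.109),f(392,382,.109),f(385,498,.109),f(125,495,.109)]
r=[f(62,182,.074),f(408,185,.074),f(65,468,.074)]
n=[f(700,195,.024),f(700,265,.024)];ft=[f(545,35,.024),f(545,370,.024)]
ang=lambda a,b:np.degrees(np.arctan2(*(b-a)[1::-1]))
print('tab',np.mean(t,0),ang(t[0],t[1]),ang(t[3],t[2]),np.linalg.norm(t[1]-t[0]),np.linalg.norm(t[0]-t[3]))
print('red',ang(r[0],r[1]),ang(r[0],r[2])+90,np.linalg.norm(r[1]-r[0]),np.linalg.norm(r[2]-r[0]))
back=(r[0]+r[2])/2;A=np.radians(-12.7);ax=np.array([np.cos(A),np.sin(A)])
print('tab via red',back[:2]+.022*ax,'via nose',np.mean(n,0)[:2]-.058*ax)
from h import *
P,R=pose();print('tool frame tab off',R.inv().apply(np.mean(t,0)-P)*1000)
plan([*np.mean(t,0)[:2],.098],77.3,5)
E
```

```text
diff 4.107391357421875 [0.47281864 0.31344428 0.20129467]
tab [0.47315081 0.31955647 0.109     ] -12.790741610214145 -13.500958669186728 0.0261547824237099 0.011655038348732348
red -13.301760500149983 -13.73864936696333 0.03761370376858962 0.03320246529957414
tab via red [0.47393404 0.31992841] via nose [0.47318388 0.31788694]
tool frame tab off [ 5.91078132 -1.14253363 92.30131167]
[[1.2, -0.2, 20.7, 0.0, -0.0, -0.0], [1.2, -0.3, 20.6, 0.0, -0.0, -0.0], [1.1, -0.2, 20.7, 0.0, -0.0, -0.0], [1.2, -0.2, 20.6, 0.0, -0.0, -0.0], [1.2, -0.3, 20.7, 0.0, -0.0, -0.0]]
```

```bash
cat >> h.py <<'E'
import pickle
def snap(cam,name):
    p=bot.camera(cam);save(p,name+'.png');pickle.dump(p,open('pics/'+name+'.pkl','wb'));return p
E
python3 - <<'E'
from h import *
p=snap('wrist','w4');a=cv2.imread('pics/w3.png').astype(int);b=cv2.imread('pics/w4.png');print(abs(a-b).mean(),pose()[0])
hsv=cv2.cvtColor(b,cv2.COLOR_BGR2HSV)
m=cv2.inRange(hsv,(22,120,110),(34,255,255));m[:, :200]=0;m[:,330:]=0
n,l,s,c=cv2.connectedComponentsWithStats(m);print(s[1:],c[1:])
k=1+np.argmax(s[1:,4]);ct=cv2.minAreaRect(np.argwhere(l==k)[:,::-1].astype(np.float32));print(ct)
C=at(p,*ct[0],.109);print('tab',C);P,R=pose();print(R.inv().apply(C-P)*1000)
z=b[140:215,225:320];cv2.imwrite('pics/w4z.png',cv2.resize(z,None,fx=8,fy=8,interpolation=2))
E
```

```text
2.6304456922743054 [0.47292392 0.3137368  0.20154387]
[[240 188  32  15 433]] [[255.37644342 194.91916859]]
((255.4966278076172, 195.0712890625), (31.63082504272461, 13.603632926940918), 2.726310968399048)
tab [0.47231669 0.31993864 0.109     ]
[ 5.74695551 -2.11620302 92.55102966]
```

View pics/w4z.png

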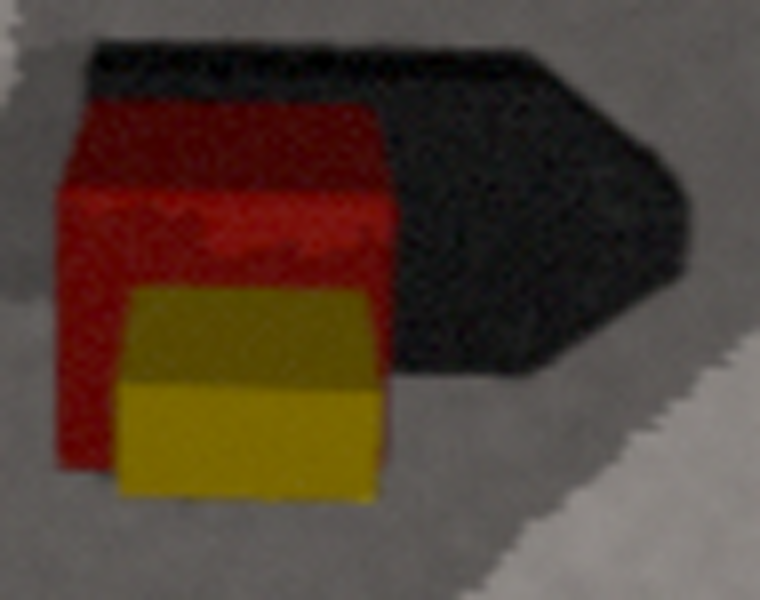

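Emit:
{"method": "servo_tool", "body": {"motion": [[[1,-0.3,20,0,0,0.002],[1,-0.3,20,0,0,0.002],[1,-0.3,20,0,0,0.002],[1,-0.3,20,0,0,0.002],[0.8,-0.3,20,0,0,0.001]]]}}

```text
time: 4.75
ee_pos: [0.4727, 0.3194, 0.1005]
tcp_rot: [179.9, -0.1, 76.8]
wrist_force: [0.2, -0.6, -0.2]
opening: 0.0604
```

Emit:
{"method": "servo_tool", "body": {"motion": [[[0,0,3,0,0,0],[0,0,0,0,0,0],[0,0,0,0,0,0]]]}}

```text
time: 5.05
ee_pos: [0.4729, 0.3194, 0.0983]
tcp_rot: [179.9, -0.1, 76.8]
wrist_force: [0.3, -0.1, 0.8]
opening: 0.0601
```

```bash
python3 - <<'E'
from h import *
snap('wrist','w5');print(pose()[0],pose()[1].as_euler('xyz',degrees=True))
E
```

```text
[0.47295467 0.31938186 0.09828682] [ 1.79904890e+02 -1.00572002e-01  7.68173359e+01]
```

View pics/w5.png

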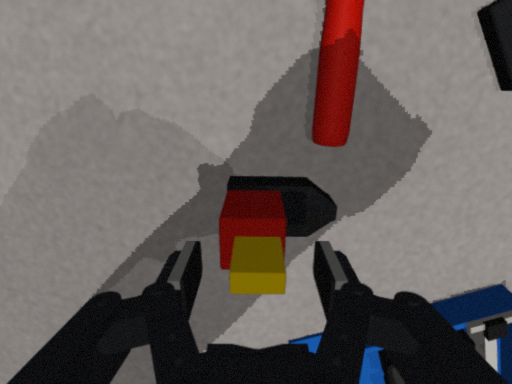

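Emit:
{"method": "servo_tool", "body": {"motion": [[[0,0,0,0,0,0],[0,0,0,0,0,0],[0,0,0,0,0,0],[0,0,0,0,0,0],[0,0,0,0,0,0]]], "gripper": 10, "newtons": 80}}

```text
time: 5.6
ee_pos: [0.4728, 0.3192, 0.0973]
tcp_rot: [179.9, -0.1, 76.8]
wrist_force: [1.0, 0.6, 6.7]
opening: 0.0244
```

Emit:
{"method": "servo_tool", "body": {"motion": [[[0,0,-2,0,0,0],[0,0,-5,0,0,0],[0,0,-13,0,0,0],[0,0,-20,0,0,0],[0,0,0,0,0,0]]]}}

```text
time: 6.1
ee_pos: [0.4733, 0.3197, 0.1397]
tcp_rot: [179.8, -0.2, 76.8]
wrist_force: [-0.4, 0.6, -3.1]
opening: 0.0247
```

```bash
python3 - <<'E'
from h import *
snap('wrist','w6');p=snap('top','t6');print(pose()[0],pose()[1].as_euler('xyz',degrees=True),bot.get_obs()['opening'],bot.get_obs()['wrist_force'])
b=cv2.imread('pics/t6.png')[125:230,110:305];cv2.imwrite('pics/t6z.png',cv2.resize(b,None,fx=4,fy=4,interpolation=2))
E
```

```text
[0.47250019 0.31917049 0.1367599 ] [ 1.79968946e+02 -3.59074376e-02  7.68228588e+01] 0.024763359859968127 [-0.54878465 -0.03688642 -3.89931602]
```

View pics/w6.png

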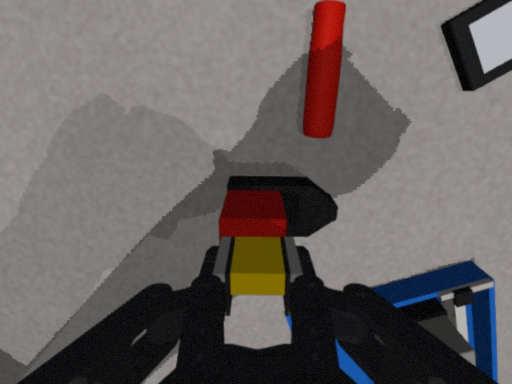

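View pics/t6z.png

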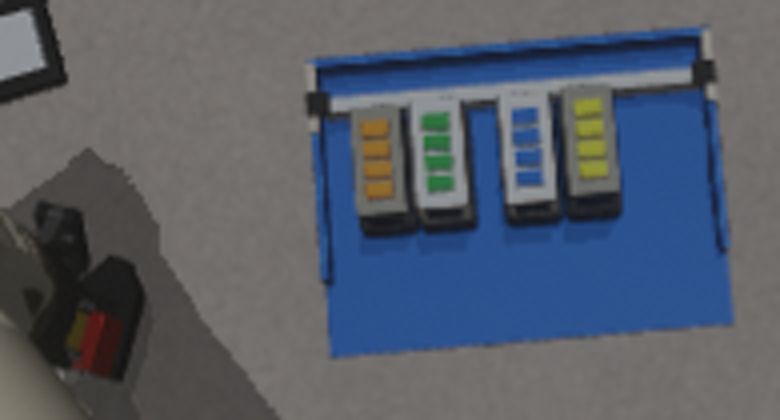

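```bash
python3 - <<'E'
from h import *
s=plan([.45,.20,.22],85,5)
plan([.43,.06,.25],94.5,5,s)
E
```

```text
[[-24.2, 1.1, -16.7, 0.0, -0.0, -0.029], [-24.3, 0.3, -16.6, 0.0, -0.0, -0.029], [-24.2, -0.3, -16.7, 0.0, -0.0, -0.029], [-24.2, -1.1, -16.7, 0.0, -0.0, -0.029], [-24.2, -1.7, -16.6, 0.0, -0.0, -0.029]]
[[-28.2, -1.6, -6.0, 0.0, -0.0, -0.033], [-28.2, -2.6, -6.0, 0.0, -0.0, -0.033], [-28.1, -3.4, -6.1, 0.0, -0.0, -0.033], [-27.9, -4.4, -6.0, 0.0, -0.0, -0.033], [-27.8, -5.3, -6.0, 0.0, -0.0, -0.033]]
```

Emit:
{"method": "servo_tool", "body": {"motion": [[[-24,1,-17,0,0,-0.029],[-24,0,-17,0,0,-0.029],[-24,0,-17,0,0,-0.029],[-24,-1,-17,0,0,-0.029],[-24,-2,-17,0,0,-0.029]]]}}

```text
time: 6.7
ee_pos: [0.4492, 0.2, 0.2211]
tcp_rot: [-179.9, 0.0, 85.2]
wrist_force: [0.8, -0.4, -3.3]
opening: 0.0247
```

Emit:
{"method": "servo_tool", "body": {"motion": [[[-28,-2,-6,0,0,-0.033],[-28,-3,-6,0,0,-0.033],[-28,-4,-6,0,0,-0.033],[-28,-4,-6,0,0,-0.033],[-28,-5,-6,0,0,-0.033]]]}}

```text
time: 7.2
ee_pos: [0.4286, 0.0602, 0.2508]
tcp_rot: [-179.9, 0.0, 94.7]
wrist_force: [0.9, -0.3, -3.7]
opening: 0.0246
```

Emit:
{"method": "servo_tool", "body": {"motion": [[[0,0,0,0,0,0],[0,0,0,0,0,0],[0,0,0,0,0,0],[0,0,0,0,0,0]]]}}

```text
time: 7.6
ee_pos: [0.4291, 0.0619, 0.2509]
tcp_rot: [-179.9, -0.0, 94.6]
wrist_force: [-0.5, -0.2, -3.6]
opening: 0.0245
```

```bash
python3 - <<'E'
from h import *
p=snap('wrist','w7');print(pose()[0],pose()[1].as_euler('xyz',degrees=True),bot.get_obs()['opening'],bot.get_obs()['wrist_force'])
b=cv2.imread('pics/w7.png');cv2.imwrite('pics/w7b.png',cv2.resize(b,(800,600),interpolation=2))
E
```

```text
[0.42906292 0.06196081 0.25096215] [-1.79947961e+02 -2.53525039e-03  9.46420529e+01] 0.02418711331792707 [-0.29894067  0.16913908 -3.37733301]
```

View pics/w7b.png

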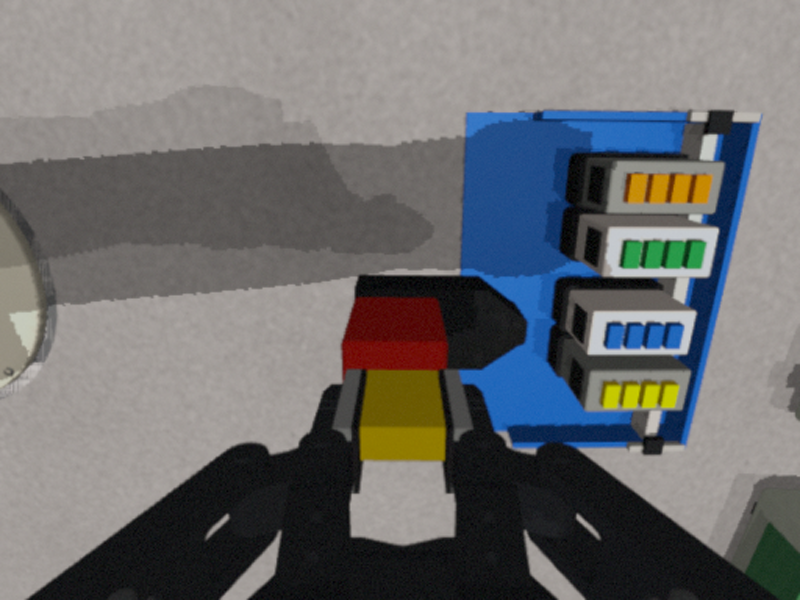

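```bash
python3 - <<'E'
import cv2
b=cv2.imread('pics/w7.png')
b=cv2.convertScaleAbs(b,alpha=1.6,beta=20)
z=b[65:295,285:490];cv2.imwrite('pics/w7z.png',cv2.resize(b[90:270,290:490],None,fx=4,fy=3.3333,interpolation=2) if 0 else cv2.resize(b[80:270,340:490],None,fx=4*.78,fy=4*.78,interpolation=2))
cv2.imwrite('pics/w7y.png',cv2.resize(b[125:225,340:470],None,fx=6,fy=6,interpolation=2))
E
```

```text
(no output)
```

View pics/w7y.png

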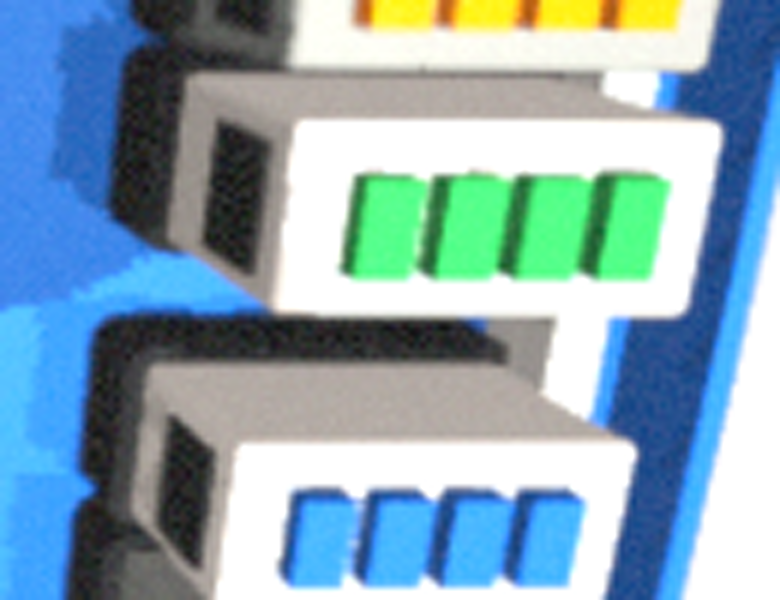

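```bash
python3 - <<'E'
from h import *
p=pickle.load(open('pics/w7.pkl','rb'))
f=lambda u,v,z:at(p,340+u/6,125+v/6,z)
ang=lambda a,b:np.degrees(np.arctan2(*(b-a)[1::-1]))
L=[f(297,118,.082),f(722,125,.082),f(690,318,.082),f(275,312,.082)]
print('LN',np.mean(L,0),ang(L[0],L[1]),ang(L[3],L[2]),ang(L[0],L[3])+90,[np.linalg.norm(L[i]-L[i-1]) for i in range(4)],'\n',np.round(L,4))
R=[f(235,442,.078),f(637,445,.078),f(610,612,.078),f(213,617,.078)]
s=1/1.5625
R[2]=at(p,688*s,354*s,.078);R[3]=at(p,584*s,353*s,.078)
print('RN',np.mean(R,0),ang(R[0],R[1]),ang(R[3],R[2]),[np.linalg.norm(R[i]-R[i-1]) for i in range(4)],'\n',np.round(R,4))
g=lambda u,v,z:at(p,u*s,v*s,z)
LF=[g(594,208-0,.078),g(722,163,.078),g(719,212,.078)]
print('LF top',[g(606,208,.078),g(719,212,.078),g(722,163,.078)])
print('RF top',[g(583,411,.090),g(686,409,.090)])
a=g(466,113,.004);b=g(462,270,.004);c=g(759,119,.034)
print('trayFL',a,'front mid',b,ang(a,b)+90)
print('wall left outer',g(545,112,.034),g(690,113,.034),ang(g(545,112,.034),g(690,113,.034)))
print('right wall outer?',g(685,447,.034),g(510,447,.034), ang(g(510,447,.034),g(685,447,.034)))
E
```

```text
LN [0.59656366 0.090401   0.082     ] 4.042781524413623 3.868717474050712 6.317082775816772 [np.float64(0.033809823264460734), np.float64(0.07327265431675069), np.float64(0.03407625521742205), np.float64(0.07408300035086961)] 
 [[0.558  0.1047 0.082 ]
 [0.631  0.1098 0.082 ]
 [0.6356 0.0761 0.082 ]
 [0.5617 0.0711 0.082 ]]
RN [0.59980232 0.03171264 0.078     ] 4.094386956273374 3.7340497487963 [np.float64(0.03255164992567833), np.float64(0.07430621937710256), np.float64(0.03300994736788082), np.float64(0.0762739904528251)] 
 [[0.5618 0.0454 0.078 ]
 [0.6359 0.0507 0.078 ]
 [0.6389 0.0178 0.078 ]
 [0.5627 0.0129 0.078 ]]
LF top [array([0.55554892, 0.1154383 , 0.078     ]), array([0.63061294, 0.11948454, 0.078     ]), array([0.62346854, 0.14977995, 0.078     ])]
RF top [array([ 0.56620392, -0.02730344,  0.09      ]), array([ 0.64151468, -0.02032624,  0.09      ])]
trayFL [0.46792822 0.16883304 0.004     ] front mid [0.47967169 0.04697565 0.004     ] 5.50462805915906
wall left outer [0.518656   0.17235791 0.034     ] [0.62060215 0.1812226  0.034     ] 4.969632338492001
right wall outer? [ 0.69562178 -0.09207251  0.034     ] [ 0.53755501 -0.10294528  0.034     ] 3.934947239908871
```

```bash
python3 - <<'E'
from h import *
p=pickle.load(open('pics/w7.pkl','rb'));P=np.array([.4291,.0619,.2509]);R=Rn.from_euler('xyz',[180,0,94.6],degrees=True)
s=1/1.5625
g=lambda u,v,z:np.round(R.inv().apply(at(p,u*s,v*s,z)-P)*1000,1)
zt=P[2]+.0117;zu=P[2]-.0973
print('tab',g(360,430,zt),g(360,459,zt),g(445,430,zt),g(445,459,zt))
print('nose',g(526,316,zu+.024),g(526,345,zu+.024),'foot corners',g(485,277,zu+.024),g(478,368,zu+.024),'rear left',g(358,276,zu+.024))
print('red top',g(344,344,zu+.074),g(447,344,zu+.074))
b=cv2.imread('pics/w7.png');b=cv2.convertScaleAbs(b,alpha=1.8,beta=20);cv2.imwrite('pics/w7x.png',cv2.resize(b[165:305,210:345],None,fx=4.2,fy=4.2,interpolation=2))
E
```

```text
tab [  6.1 -12.6 -11.7] [ -4.  -12.9 -11.7] [  6.1  11.7 -11.7] [ -4.   12.  -11.7]
nose [ 7.8 56.3 73.3] [-6.8 57.6 73.3] foot corners [26.4 36.3 73.3] [-18.9  35.6  73.3] rear left [ 26.9 -20.2  73.3]
red top [ 16.8 -20.9  23.3] [16.9 15.1 23.3]
```

View pics/w7x.png

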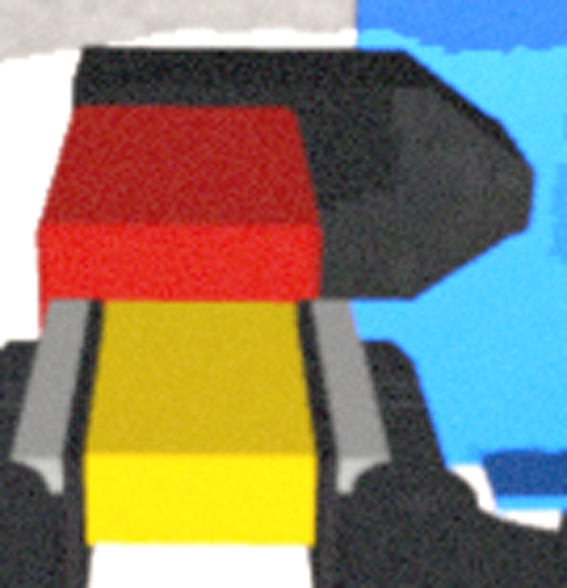

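```bash
python3 - <<'E'
from h import *
s=plan([.4973,.0527,.150],94.6,5)
s=plan([.4973,.0527,.106],94.6,4,s)
E
```

```text
[[-3.0, 13.5, 20.2, -0.0, -0.0, 0.0], [-2.9, 13.4, 20.2, -0.0, -0.0, 0.0], [-3.0, 13.5, 20.1, -0.0, -0.0, 0.0], [-2.9, 13.5, 20.2, -0.0, -0.0, 0.0], [-3.0, 13.5, 20.2, -0.0, -0.0, 0.0]]
[[0.0, -0.0, 11.0, -0.0, -0.0, 0.0], [0.0, -0.0, 11.0, -0.0, -0.0, 0.0], [0.0, -0.0, 11.0, -0.0, -0.0, 0.0], [0.0, -0.0, 11.0, -0.0, -0.0, 0.0]]
```

Emit:
{"method": "servo_tool", "body": {"motion": [[[-3,13.5,20.2,0,0,0],[-3,13.5,20.2,0,0,0],[-3,13.5,20.2,0,0,0],[-3,13.5,20.2,0,0,0],[-3,13.5,20.2,0,0,0]]]}}

```text
time: 8.15
ee_pos: [0.498, 0.0523, 0.1493]
tcp_rot: [-180.0, -0.0, 94.6]
wrist_force: [1.1, 0.6, -3.3]
opening: 0.025
```

Emit:
{"method": "servo_tool", "body": {"motion": [[[0,0,11,0,0,0],[0,0,11,0,0,0],[0,0,11,0,0,0],[0,0,11,0,0,0],[0,0,0,0,0,0]]]}}

```text
time: 8.65
ee_pos: [0.4967, 0.0518, 0.1051]
tcp_rot: [-179.9, -0.0, 94.6]
wrist_force: [-0.4, -0.2, -3.4]
opening: 0.0251
```

Emit:
{"method": "servo_tool", "body": {"motion": [[[0,0,1,0,0,0],[0,0,1,0,0,0],[0,0,1,0,0,0],[0,0,0,0,0,0],[0,0,0,0,0,0]]]}}

```text
time: 9.15
ee_pos: [0.4977, 0.0517, 0.1037]
tcp_rot: [180.0, -0.0, 94.6]
wrist_force: [-0.1, 0.7, -3.6]
opening: 0.0246
```

```bash
python3 - <<'E'
from h import *
p=snap('wrist','w8');o=bot.get_obs();print(pose()[0],pose()[1].as_euler('xyz',degrees=True),o['wrist_force'],o['torque'])
b=cv2.imread('pics/w8.png');b=cv2.convertScaleAbs(b,alpha=1.6,beta=20);cv2.imwrite('pics/w8b.png',cv2.resize(b[100:310,210:490],None,fx=2.8,fy=2.8,interpolation=2))
E
```

```text
[0.49767051 0.05175549 0.10363211] [ 1.79987806e+02 -2.60465436e-04  9.45822282e+01] [ 0.93139433  0.37674791 -3.21627674] [ 0.04633624 -0.01734225 -0.01820452]
```

View pics/w8b.png

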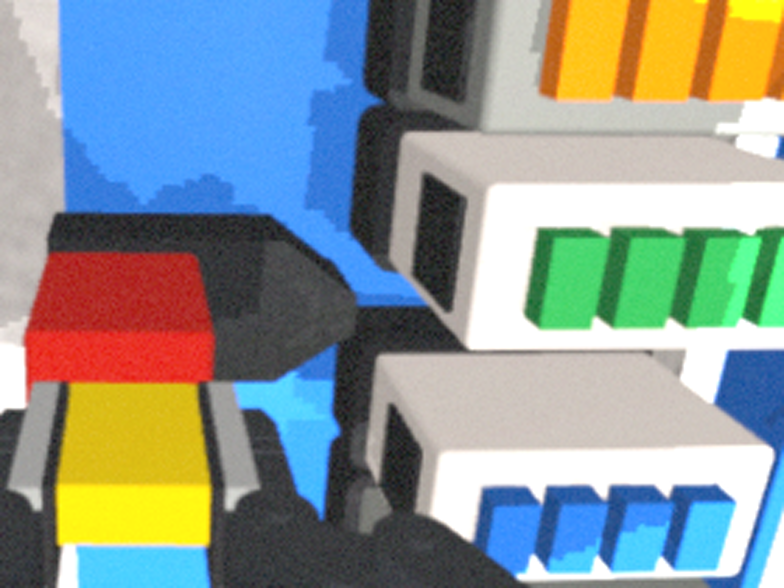

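```bash
python3 - <<'E'
from h import *
p=pickle.load(open('pics/w8.pkl','rb'));P=np.array([.49767,.05175,.10363]);R=Rn.from_euler('xyz',[180,0,94.6],degrees=True)
g=lambda u,v,z:np.round(R.inv().apply(at(p,210+u/2.8,100+v/2.8,z)-P)*1000,1)
print('LN right top',g(470,349,.082),'LN left front',g(494,183,.082),'RN left top',g(438,450,.078),g(765,450,.078))
zu=P[2]-.0973
print('nose',g(355,293,zu+.024),g(355,330,zu+.024),'corners',g(270,214,zu+.024),g(272,380,zu+.024),'redtopL',g(30,332,zu+.074),g(212,332,zu+.074))
print('LN foot R',g(395,270,.028),'RN foot L',g(365,338,.028))
E
```

```text
LN right top [14.7 65.3 21.6] LN left front [48.  65.3 21.6] RN left top [-10.6  63.6  25.6] [-11.5 134.7  25.6]
nose [ 5.8 56.7 73.3] [-4.6 57.7 73.3] corners [26.9 33.7 73.3] [-19.2  36.7  73.3] redtopL [ 17.7 -20.5  23.3] [17.7 15.  23.3]
LN foot R [11.2 67.2 75.6] RN foot L [-8.  61.2 75.6]
```

Emit:
{"method": "servo_tool", "body": {"motion": [[[1.3,-1,1,0,0,0],[0,0,1,0,0,0],[0,0,0,0,0,0],[0,0,0,0,0,0]]]}}

```text
time: 9.6
ee_pos: [0.4965, 0.053, 0.1014]
tcp_rot: [-180.0, 0.0, 94.6]
wrist_force: [0.8, -0.5, -4.5]
opening: 0.0245
```

Emit:
{"method": "servo_tool", "body": {"motion": [[[0,0,0.7,0,0,0],[0,0,0,0,0,0],[0,0,0,0,0,0]]]}}

```text
time: 9.9
ee_pos: [0.4967, 0.053, 0.1013]
tcp_rot: [180.0, -0.0, 94.6]
wrist_force: [-1.3, -0.4, 3.8]
opening: 0.0244
```

Emit:
{"method": "servo_tool", "body": {"motion": [[[0,0,-0.4,0,0,0],[0,1,0,0,0,0],[0,1,0,0,0,0],[0,1,0,0,0,0],[0,1,0,0,0,0]]]}}

```text
time: 10.4
ee_pos: [0.5007, 0.0533, 0.1013]
tcp_rot: [180.0, -0.0, 94.6]
wrist_force: [-2.2, -0.7, 3.3]
opening: 0.0243
```

Emit:
{"method": "servo_tool", "body": {"motion": [[[0,1,0,0,0,0],[0,1,0,0,0,0],[0,1,0,0,0,0],[0,1,0,0,0,0],[0,1,0,0,0,0]]]}}

```text
time: 10.9
ee_pos: [0.5056, 0.0537, 0.1013]
tcp_rot: [180.0, 0.0, 94.6]
wrist_force: [-2.5, 0.0, 4.9]
opening: 0.0245
```

Emit:
{"method": "servo_tool", "body": {"motion": [[[0,1,0,0,0,0],[0,1,0,0,0,0],[0,1,0,0,0,0],[0,1,0,0,0,0],[0,1,0,0,0,0]]]}}

```text
time: 11.4
ee_pos: [0.5106, 0.0541, 0.1013]
tcp_rot: [180.0, -0.0, 94.6]
wrist_force: [-2.6, -0.6, 5.5]
opening: 0.0248
```

Emit:
{"method": "servo_tool", "body": {"motion": [[[0,1,-0.3,0,0,0],[0,1,0,0,0,0],[0,1,0,0,0,0],[0,1,0,0,0,0],[0,1,0,0,0,0]]]}}

```text
time: 11.9
ee_pos: [0.5154, 0.0544, 0.1014]
tcp_rot: [-180.0, 0.0, 94.6]
wrist_force: [-5.0, -1.7, 4.9]
opening: 0.0246
```

Emit:
{"method": "servo_tool", "body": {"motion": [[[0,1,-0.2,0,0,0],[0,1,0,0,0,0],[0,1,0,0,0,0],[0,1,0,0,0,0],[0,1,0,0,0,0]]]}}

```text
time: 12.4
ee_pos: [0.5204, 0.0549, 0.1014]
tcp_rot: [-180.0, -0.0, 94.6]
wrist_force: [-3.4, -0.7, 0.2]
opening: 0.0248
```

```bash
python3 - <<'E'
from h import *
p=snap('wrist','w9')
b=cv2.imread('pics/w9.png');b=cv2.convertScaleAbs(b,alpha=1.6,beta=20);cv2.imwrite('pics/w9b.png',cv2.resize(b[100:310,210:490],None,fx=2.8,fy=2.8,interpolation=2))
E
```

```text
(no output)
```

View pics/w9b.png

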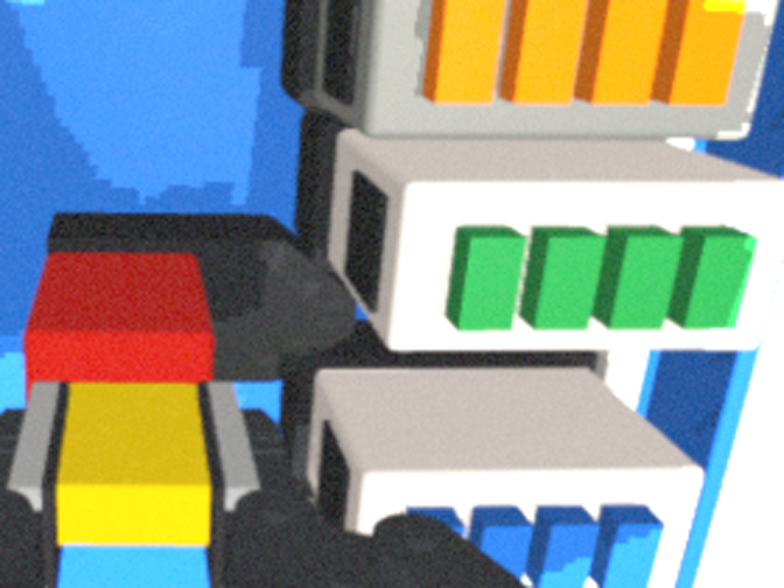

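Emit:
{"method": "servo_tool", "body": {"motion": [[[0,1,0,0,0,0],[0,1,0,0,0,0],[0,1,0,0,0,0],[0,1,0,0,0,0],[0,1,0,0,0,0]]]}}

```text
time: 12.95
ee_pos: [0.524, 0.0551, 0.1016]
tcp_rot: [-179.8, 0.0, 94.6]
wrist_force: [-11.6, -0.8, 5.3]
opening: 0.0247
```

Emit:
{"method": "servo_tool", "body": {"motion": [[[0,1,0,0,0,0],[0,1,0,0,0,0],[0,1,0,0,0,0],[0,1,0,0,0,0],[0,1,0,0,0,0]]]}}

```text
time: 13.45
ee_pos: [0.529, 0.0556, 0.1017]
tcp_rot: [-179.8, -0.0, 94.6]
wrist_force: [-11.3, -1.3, 5.8]
opening: 0.0245
```

Emit:
{"method": "servo_tool", "body": {"motion": [[[0,1,0,0,0,0],[0,1,0,0,0,0],[0,1,0,0,0,0],[0,1,0,0,0,0],[0,1,0,0,0,0]]]}}

```text
time: 13.95
ee_pos: [0.5356, 0.0561, 0.1014]
tcp_rot: [180.0, 0.0, 94.6]
wrist_force: [-1.8, 0.1, -3.7]
opening: 0.0244
```

```bash
python3 - <<'E'
from h import *
p=snap('wrist','w10')
b=cv2.imread('pics/w10.png');b=cv2.convertScaleAbs(b,alpha=1.6,beta=20);cv2.imwrite('pics/w10b.png',cv2.resize(b[80:310,200:490],None,fx=2.6,fy=2.6,interpolation=2))
E
```

```text
(no output)
```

View pics/w10b.png

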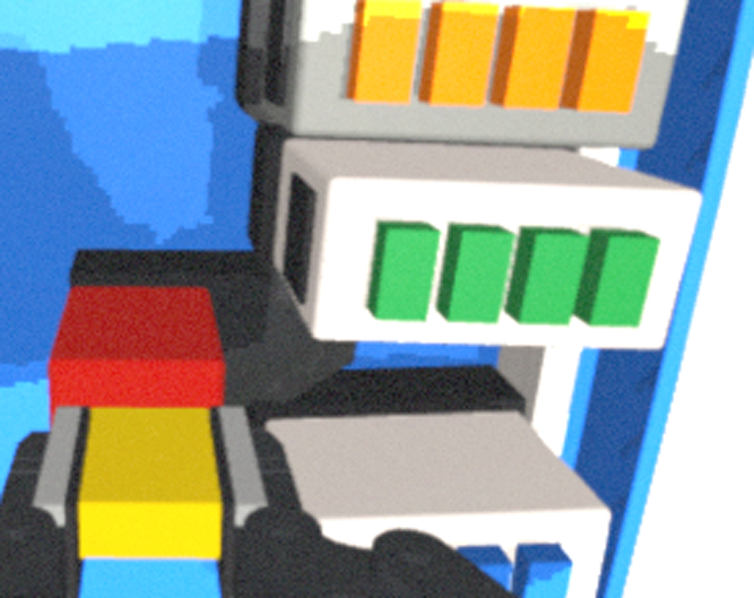

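Emit:
{"method": "servo_tool", "body": {"motion": [[[0,1,0,0,0,0],[0,1,0,0,0,0],[0,1,0,0,0,0],[0,1,0,0,0,0],[0,1,0,0,0,0]]]}}

```text
time: 14.5
ee_pos: [0.5404, 0.0565, 0.1017]
tcp_rot: [-180.0, -0.0, 94.6]
wrist_force: [-0.5, 0.2, -3.6]
opening: 0.0244
```

Emit:
{"method": "servo_tool", "body": {"motion": [[[0,1,0,0,0,0],[0,1,0,0,0,0],[0,1,0,0,0,0],[0,1,0,0,0,0],[0,1,0,0,0,0]]]}}

```text
time: 15.0
ee_pos: [0.5454, 0.0569, 0.1017]
tcp_rot: [-180.0, 0.0, 94.6]
wrist_force: [-1.5, 0.1, -3.5]
opening: 0.0248
```

Emit:
{"method": "servo_tool", "body": {"motion": [[[0,1,0,0,0,0],[0,1,0,0,0,0],[0,1,0,0,0,0],[0,1,0,0,0,0],[0,1,0,0,0,0]]]}}

```text
time: 15.5
ee_pos: [0.5504, 0.0573, 0.1017]
tcp_rot: [-180.0, 0.0, 94.6]
wrist_force: [-1.9, -0.2, -3.2]
opening: 0.0247
```

```bash
python3 - <<'E'
from h import *
p=snap('wrist','w11')
b=cv2.imread('pics/w11.png');b=cv2.convertScaleAbs(b,alpha=1.6,beta=20);cv2.imwrite('pics/w11b.png',cv2.resize(b[60:330,170:490],None,fx=2.2,fy=2.2,interpolation=2))
E
```

```text
(no output)
```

View pics/w11b.png

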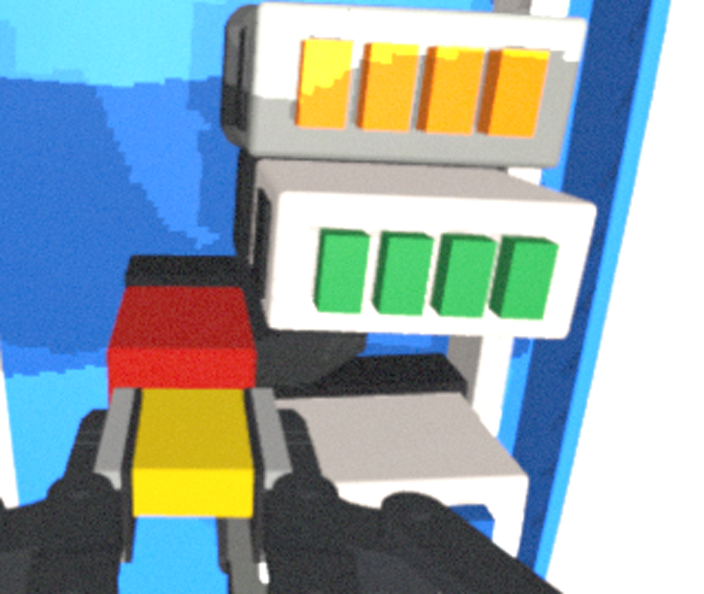

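Emit:
{"method": "servo_tool", "body": {"motion": [[[0,1.5,0.1,0,0,0],[0,1.5,0,0,0,0],[0,1.5,0,0,0,0],[0,1.5,0,0,0,0],[0,1,0,0,0,0]]]}}

```text
time: 16.05
ee_pos: [0.5575, 0.0579, 0.1016]
tcp_rot: [180.0, 0.0, 94.6]
wrist_force: [-1.4, 0.1, -3.9]
opening: 0.0239
```

Emit:
{"method": "servo_tool", "body": {"motion": [[[0,1.5,0,0,0,0],[0,1.5,0,0,0,0],[0,1.5,0,0,0,0],[0,1.5,0,0,0,0],[0,1,0,0,0,0]]]}}

```text
time: 16.55
ee_pos: [0.5644, 0.0584, 0.1016]
tcp_rot: [180.0, -0.0, 94.6]
wrist_force: [-1.6, -0.7, -3.9]
opening: 0.0244
```

Emit:
{"method": "servo_tool", "body": {"motion": [[[0,1.5,0,0,0,0],[0,1.5,0,0,0,0],[0,1.5,0,0,0,0],[0,1.5,0,0,0,0],[0,1,0,0,0,0]]]}}

```text
time: 17.05
ee_pos: [0.5714, 0.059, 0.1016]
tcp_rot: [180.0, -0.0, 94.6]
wrist_force: [-0.9, -0.2, -3.2]
opening: 0.0248
```

Emit:
{"method": "servo_tool", "body": {"motion": [[[0,1,0,0,0,0],[0,1,0,0,0,0],[0,1,0,0,0,0],[0,1,0,0,0,0],[0,1,0,0,0,0]]]}}

```text
time: 17.55
ee_pos: [0.5764, 0.0594, 0.1016]
tcp_rot: [180.0, -0.0, 94.6]
wrist_force: [-0.0, -0.1, -2.6]
opening: 0.0243
```

```bash
python3 - <<'E'
from h import *
p=snap('wrist','w12');snap('top','t12')
b=cv2.imread('pics/w12.png');b=cv2.convertScaleAbs(b,alpha=1.6,beta=20);cv2.imwrite('pics/w12b.png',cv2.resize(b[40:350,120:480],None,fx=1.9,fy=1.9,interpolation=2))
E
```

```text
(no output)
```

View pics/w12b.png

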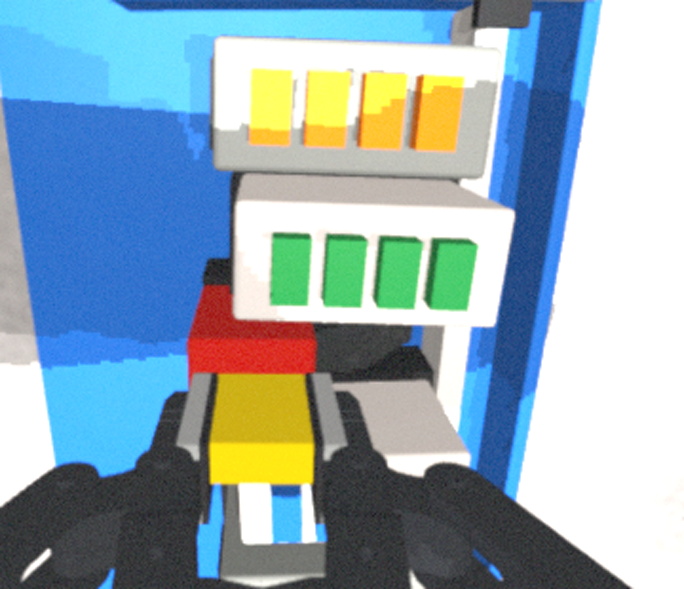

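```bash
python3 - <<'E'
from h import *
b=cv2.imread('pics/w12.png');b=cv2.convertScaleAbs(b,alpha=2,beta=30);cv2.imwrite('pics/w12z.png',cv2.resize(b[195:285,280:400],None,fx=6,fy=6,interpolation=2))
cv2.imwrite('pics/w12y.png',cv2.resize(b[35:85,330:410],None,fx=6,fy=6,interpolation=2))
E
```

```text
(no output)
```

View pics/w12z.png

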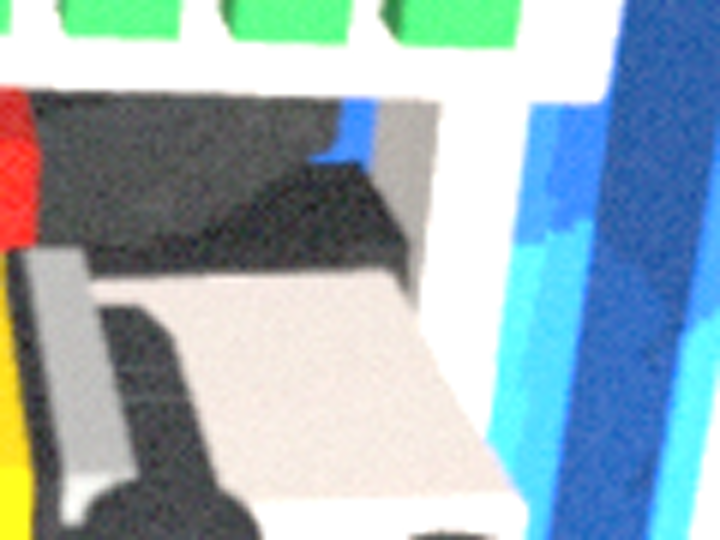

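View pics/w12y.png

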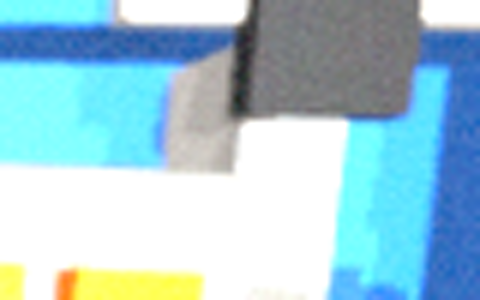

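```bash
python3 - <<'E'
from h import *
p=pickle.load(open('pics/w12.pkl','rb'));P,R=pose();R=Rn.from_euler('xyz',[180,0,94.6],degrees=True)
g=lambda u,v,z:np.round(R.inv().apply(at(p,u,v,z)-P)*1000,1)
print(P,'bar top',g(353.3,213.3,.031),g(370,58.3,.031),'bar bottom',g(342.5,213,.005),'nose',g(336,216,.0275),g(334,219,.0275))
E
```

```text
[0.57646333 0.05938783 0.10158565] bar top [ 0.2 68.3 70.6] [102.7  68.1  70.6] bar bottom [-10.9  68.7  96.6] nose [-3.5 57.  74.1] [-5.9 55.7 74.1]
```

Emit:
{"method": "servo_tool", "body": {"motion": [[[0,1.4,0,0,0,0],[0,1.4,0,0,0,0],[0,1.4,0,0,0,0],[0,1.4,0,0,0,0],[0,1.4,0,0,0,0]]]}}

```text
time: 18.15
ee_pos: [0.5834, 0.0599, 0.1016]
tcp_rot: [180.0, -0.0, 94.6]
wrist_force: [-0.4, 0.1, -3.5]
opening: 0.0243
```

Emit:
{"method": "servo_tool", "body": {"motion": [[[0,0.4,0,0,0,0],[0,0.4,0,0,0,0],[0,0.4,0,0,0,0],[0,0.3,0,0,0,0]]]}}

```text
time: 18.55
ee_pos: [0.5847, 0.06, 0.1016]
tcp_rot: [-180.0, -0.0, 94.6]
wrist_force: [-1.0, -0.6, -3.0]
opening: 0.0249
```

Emit:
{"method": "servo_tool", "body": {"motion": [[[0,0.3,0,0,0,0],[0,0.3,0,0,0,0],[0,0.2,0,0,0,0],[0,0,0,0,0,0]]]}}

```text
time: 18.95
ee_pos: [0.5856, 0.0601, 0.1016]
tcp_rot: [180.0, -0.0, 94.6]
wrist_force: [-0.7, -0.0, -3.9]
opening: 0.0243
```

Emit:
{"method": "servo_tool", "body": {"motion": [[[0,0.3,0,0,0,0],[0,0.3,0,0,0,0],[0,0.2,0,0,0,0]]]}}

```text
time: 19.25
ee_pos: [0.5864, 0.0601, 0.1016]
tcp_rot: [180.0, 0.0, 94.6]
wrist_force: [-0.7, 0.3, -2.8]
opening: 0.0243
```

Emit:
{"method": "servo_tool", "body": {"motion": [[[0,0.3,0,0,0,0],[0,0.3,0,0,0,0],[0,0.2,0,0,0,0]]]}}

```text
time: 19.55
ee_pos: [0.5872, 0.0602, 0.1016]
tcp_rot: [180.0, -0.0, 94.6]
wrist_force: [-1.1, -0.2, -3.4]
opening: 0.0244
```

Emit:
{"method": "servo_tool", "body": {"motion": [[[0,0.3,0,0,0,0],[0,0.3,0,0,0,0]]]}}

```text
time: 19.75
ee_pos: [0.5877, 0.0603, 0.1016]
tcp_rot: [-180.0, -0.0, 94.6]
wrist_force: [-2.8, 0.2, -3.1]
opening: 0.0245
```

Emit:
{"method": "servo_tool", "body": {"motion": [[[0,0.3,0,0,0,0],[0,0.3,0,0,0,0]]]}}

```text
time: 19.95
ee_pos: [0.5879, 0.0603, 0.1016]
tcp_rot: [-179.9, 0.0, 94.6]
wrist_force: [-4.7, -0.7, -0.5]
opening: 0.0249
```

Emit:
{"method": "servo_tool", "body": {"motion": [[[0,0.3,0,0,0,0],[0,0.3,0,0,0,0]]]}}

```text
time: 20.15
ee_pos: [0.588, 0.0603, 0.1016]
tcp_rot: [-179.9, 0.0, 94.6]
wrist_force: [-8.5, -1.0, 1.4]
opening: 0.0249
```

Emit:
{"method": "servo_tool", "body": {"motion": [[[0,0.3,0,0,0,0],[0,0,0,0,0,0]]]}}

```text
time: 20.35
ee_pos: [0.5881, 0.0603, 0.1016]
tcp_rot: [-179.9, 0.0, 94.6]
wrist_force: [-8.0, -0.9, 2.0]
opening: 0.0247
```

Emit:
{"method": "servo_tool", "body": {"motion": [[[0,0.3,0,0,0,0],[0,0,0,0,0,0]]]}}

```text
time: 20.55
ee_pos: [0.5882, 0.0603, 0.1017]
tcp_rot: [-179.8, 0.0, 94.6]
wrist_force: [-9.3, -0.7, 2.0]
opening: 0.0246
```

Emit:
{"method": "servo_tool", "body": {"motion": [[[0,0.2,0,0,0,0],[0,0,0,0,0,0],[0,0,0,0,0,0],[0,0,0,0,0,0],[0,0,0,0,0,0]]]}}

```text
time: 21.05
ee_pos: [0.5882, 0.0603, 0.1017]
tcp_rot: [-179.8, 0.0, 94.6]
wrist_force: [-10.0, -1.0, 2.9]
opening: 0.0248
```

Emit:
{"method": "servo_tool", "body": {"motion": [[[0,0,0,0,0,0],[0,0,0,0,0,0],[0,0,0,0,0,0]]]}}

```text
time: 21.35
ee_pos: [0.5882, 0.0603, 0.1017]
tcp_rot: [-179.8, 0.0, 94.6]
wrist_force: [-10.4, -0.4, 4.0]
opening: 0.0248
```

```bash
python3 - <<'E'
from h import *
p=snap('wrist','w13');print(bot.get_obs()['wrist_force'],pose()[0],bot.get_obs()['time'])
b=cv2.imread('pics/w13.png');b=cv2.convertScaleAbs(b,alpha=1.8,beta=30);cv2.imwrite('pics/w13b.png',cv2.resize(b[20:350,120:480],None,fx=1.8,fy=1.8,interpolation=2))
E
```

```text
[-10.93231289  -0.44464568   2.68295442] [0.58822414 0.06029469 0.10169072] 21.4
```

View pics/w13b.png

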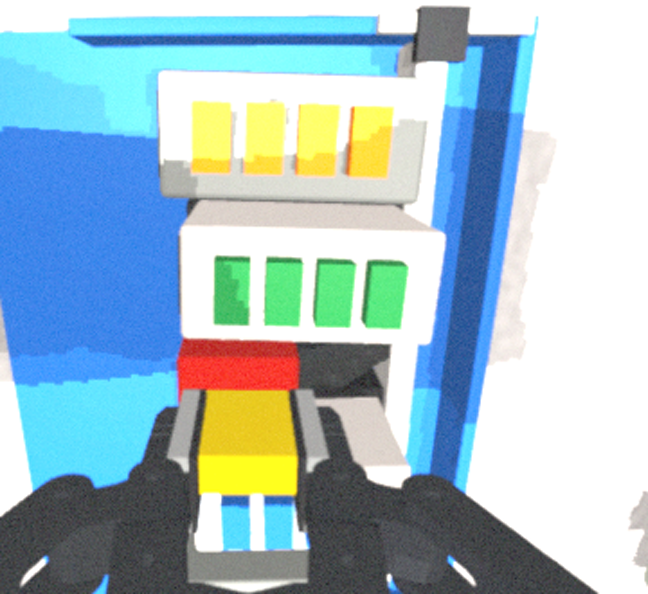

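Emit:
{"method": "servo_tool", "body": {"motion": [[[0,-0.4,0,0,0,0],[0,-0.4,0,0,0,0],[0,-0.3,0,0,0,0],[0,0,0,0,0,0]]]}}

```text
time: 21.8
ee_pos: [0.588, 0.0603, 0.1016]
tcp_rot: [-179.9, 0.0, 94.6]
wrist_force: [-5.6, -0.4, -0.5]
opening: 0.0246
```

Emit:
{"method": "servo_tool", "body": {"motion": [[[0,0,0,0,0,0],[0,0,0,0,0,0],[0,0,0,0,0,0],[0,0,0,0,0,0],[0,0,0,0,0,0]]], "gripper": 44}}

```text
time: 22.3
ee_pos: [0.5888, 0.0604, 0.1018]
tcp_rot: [180.0, 0.0, 94.6]
wrist_force: [0.1, 0.5, -0.5]
opening: 0.0441
```

Emit:
{"method": "servo_tool", "body": {"motion": [[[0,0,-2,0,0,0],[0,0,-8,0,0,0],[0,0,-20,0,0,0],[0,0,-40,0,0,0],[0,0,-40,0,0,0]]]}}

```text
time: 22.8
ee_pos: [0.5881, 0.0603, 0.213]
tcp_rot: [-180.0, 0.0, 94.6]
wrist_force: [1.1, -0.3, 0.1]
opening: 0.0436
```

Emit:
{"method": "servo_tool", "body": {"motion": [[[-8,-30,-30,0,0,0],[-8,-30,-20,0,0,0],[-8,-30,0,0,0,0],[0,0,0,0,0,0],[0,0,0,0,0,0]]]}}

```text
time: 23.3
ee_pos: [0.5008, 0.0291, 0.2627]
tcp_rot: [179.9, 0.0, 94.6]
wrist_force: [1.3, 0.3, 0.8]
opening: 0.0439
```

```bash
python3 - <<'E'
from h import *
p=snap('wrist','w14');snap('top','t14');q=snap('scene','s14');print(bot.get_obs()['wrist_force'],pose()[0],bot.get_obs()['time'])
b=cv2.imread('pics/w14.png');b=cv2.convertScaleAbs(b,alpha=1.6,beta=20);cv2.imwrite('pics/w14b.png',cv2.resize(b,(768,576),interpolation=2))
b=cv2.imread('pics/s14.png')[170:290,190:370];cv2.imwrite('pics/s14z.png',cv2.resize(b,None,fx=4,fy=4,interpolation=2))
E
```

```text
[-0.62282946  0.20218255  0.58933968] [0.50131822 0.02943943 0.26130854] 23.45
```

View pics/w14b.png

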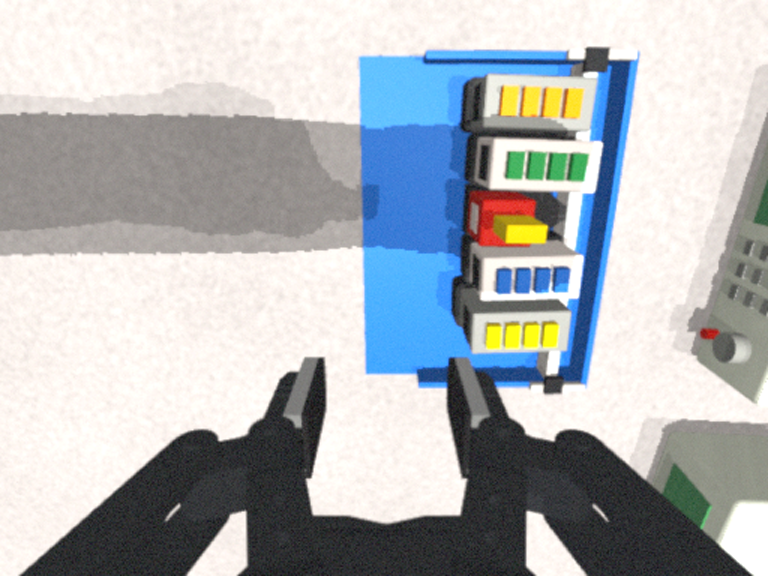

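View pics/s14z.png

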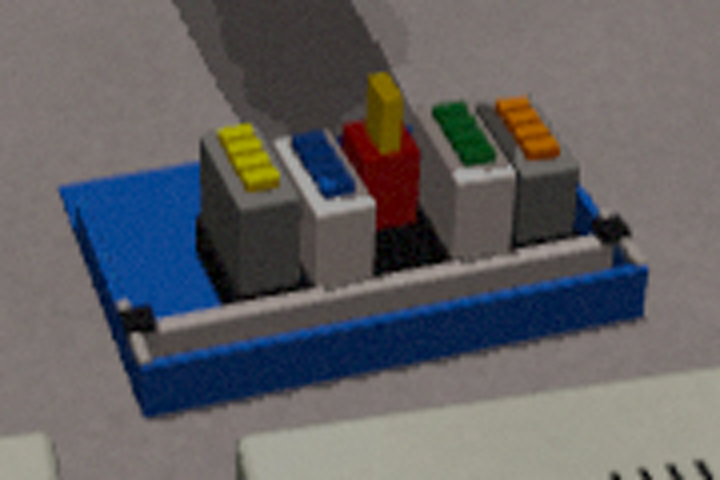

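```bash
python3 - <<'E'
from h import *
p=pickle.load(open('pics/w14.pkl','rb'));b=cv2.imread('pics/w14.png')
cv2.imwrite('pics/w14z.png',cv2.resize(cv2.convertScaleAbs(b,alpha=1.2,beta=10)[40:245,295:420],None,fx=2.9*2/2,fy=2.9,interpolation=2) )
hsv=cv2.cvtColor(b,cv2.COLOR_BGR2HSV)
o=np.array([.6128,.0383]);a=np.radians(4.6);M=np.array([[np.cos(a),np.sin(a)],[-np.sin(a),np.cos(a)]])
for n,lo,hi,z in [('LF',(8,150,100),(22,255,255),.081),('LN',(45,100,60),(85,255,255),.089),('RN',(100,120,60),(125,255,255),.085),('RF',(24,120,100),(34,255,255),.093)]:
    m=cv2.inRange(hsv,lo,hi);r={'LF':(50,85),'LN':(95,122),'RN':(175,198),'RF':(212,235)}[n]
    k=np.zeros_like(m);k[r[0]:r[1],320:392]=m[r[0]:r[1],320:392]
    nn,l,s,c=cv2.connectedComponentsWithStats(k);i=[j for j in range(1,nn) if s[j,4]>40]
    X=np.array(sorted([at(p,*c[j],z)[:2] for j in i],key=lambda v:v[0]))
    if len(X)>1:
        d=X[-1]-X[0];print(n,len(i),'yaw',np.degrees(np.arctan2(d[1],d[0])).round(2),'tray',(M@(X.mean(0)-o)).round(4))
# tab top
m=cv2.inRange(hsv,(22,120,150),(34,255,255));k=np.zeros_like(m);k[140:165,325:370]=m[140:165,325:370]
r=cv2.minAreaRect(np.argwhere(k)[:,::-1].astype(np.float32));print(r,'tab tray',M@(at(p,*r[0],.113)[:2]-o))
E
```

```text
LF 4 yaw 3.39 tray [-0.0129  0.1045]
LN 4 yaw 3.17 tray [-0.0074  0.0648]
RN 5 yaw 4.47 tray [ 0.0002 -0.0155]
RF 4 yaw 5.78 tray [-0.0134 -0.0558]
((351.0, 156.0), (10.0, 26.0), 90.0) tab tray [-0.02396016  0.02441459]
```

View pics/w14z.png

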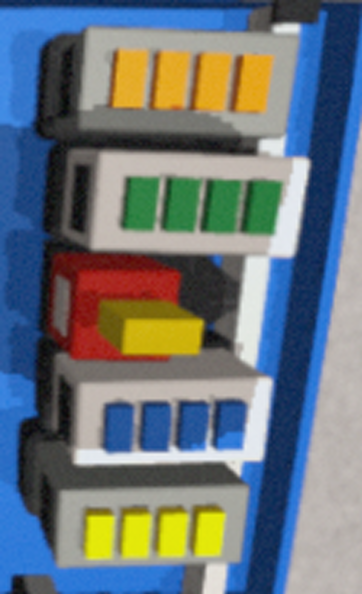

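```bash
python3 -c "
from h import *
print(bot.job_done(),bot.get_obs()['time'])"
```

```text
the job is handed in; nothing more can be done
the job is handed in; nothing more can be done
```

The spare is home against the stop bar between its neighbours. I handed the job in, with the last reading before that at 23.5 s of the 69 s allowed. No verdict was reported.

**What I did:** I took the spare by its yellow tab, stood it on the apron facing the gap, and slid it in. Wedging peaked at about 11.6 N in the readings, then dropped to a few newtons. I met the bar with the nose at about x = +34 mm, held about 10–11 N at the wrist for roughly 0.8 s, then eased off, opened the jaws and lifted clear.

**Last checks (from the camera, good to about 2 mm):**
- **Spare:** upright, on the tray floor, nose at about x = +34 mm.
- **Neighbours:** all four upright and within about 1.5° of the tray's axis. The near ones' centres are about 40 mm either side of the spare, and none is clearly deeper than it.
- **Arm:** clear of everything, wrist force about zero.

**Less certain:**
- **Bar force:** the wrist force includes floor friction, so the true force on the bar was probably 8–10 N.
- **Blue-block neighbour:** its depth came out at about 0 mm instead of near −10, with one block too many detected. I put that down to a stray blue patch; the picture shows it in line with the others.
- **Transformer:** I did not check it again, but the arm never went near it.

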